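# Hold the drawer's inner lid open for a rivet count

### The arm

A 7-joint arm with a two-finger parallel gripper is mounted at the origin on the work surface; the furniture and walls round the work are solid. World frame = base frame: x ahead of the robot, y to its left, z up, the work surface at z = 0. Lengths are in mm, angles in rad, forces in N, time in s.
With the tool pointing down it reaches from about 350 to 900 mm from the base axis. Payload 7.2 kg.
Tool frame: the origin (TCP) lies on the centre line of the jaws, within the pads' length; the fingertips stand 22 mm ahead of it and the grasp point (between the pads) lies 3 mm ahead of it; z points along the fingers, y is the direction in which the jaws open and shut (so a half turn about z gives the same grasp; the last joint's range is limited). The gripper opens to 88 mm and grips with 3 to 60 N. Pads are 20 mm wide; open, the fingers measure 115 mm over their backs; the gripper's body (75 mm by 178 mm) begins 61 mm behind the grasp point.
Start: joints at [1.164, 0.411, -0.013, 1.596, 0.006, 1.134, -0.082], TCP at [207.71, -589.478, 244.653] pointing down, gripper open.
Joint ranges: [-2.95, 2.95], [-0.29, 1.99], [-1.47, 1.44], [0.14, 2.54], [-1.03, 4.17], [0.13, 1.85], [-2.86, 2.86]. Speed limits (rad/s): [2.39, 2.39, 3.01, 3.01, 3.14, 3.14, 3.14].

### API

Orientations are given as a unit quaternion [x, y, z, w].
In Python, from bench import observe, get_image, camera_info, order gives the robot as it stands. The module is installed in compiled form; this text tells all that it offers.
- The arm moves only by the tool move_arm, never from a script. Its argument "moves" is text: rows parted by semicolons, each of 7 numbers parted by spaces: the shift along the tool's x, y, z in cm, then the turn, a rotation vector about the tool's x, y, z in rad, then the opening in per cent of the stroke, from 0 (shut) to 100 (fully open). In form: x y z ax ay az claw; .... A call has 1 to 5 rows; each row shifts and turns the commanded pose from where the row before left it, along the tool's axes as they then stand; what a row does not reach is not made up. A row lasts 1/12 s, in which the tool goes at most 41.7 mm and 7.16 degrees, less where a joint would pass 70% of its speed; a pose out of reach is approached as far as the arm can. A call with a gripper value outside its range is refused whole. The fingers move at their own pace and stop on an object; "squeeze" is the grip in N (left out, the last holds). Time passes only in rows, so rows that do not move let the fingers close. It gives the time, the measured TCP pose, the force and the opening at its end, in the units of the state.
- observe(): the state, without advancing time (a new reading comes with each control period).
- get_image(name): name is "scene" or "top" or "wrist"; returns (picture, depth): 480x640x3 uint8, red, green, blue; 480x640 float32, mm along the optical axis (not along the pixel's ray), 0 where there is no reading.
- camera_info(name): a dict with "fx", "fy", "cx", "cy" (pixels), "eye" and "attitude" of the camera in the world; the wrist camera has in their place "T_tool_cam" (4x4, takes a point from camera to tool coordinates, whose origin is the TCP and whose axes are the flange's). Camera axes: x right, y down, z forward; pixel columns grow to the right and rows downward; lengths in mm; the calibration is good to about 2 mm. The wrist camera is an equidistant fisheye: a pixel r from the principal point sees the ray r / f radians off the axis. A picture is of the moment at which its call begins: read the wrist's pose just before it. camera_info takes no time and is no camera call.
- order.hand_in(): hands the job in, once; it reports no verdict.
The state is a dict: "clock": time; "joint_pos": joint angles; "joint_velocities": joint speeds; "tau": joint torques, N m; "tool_pos": TCP position; "ee_rot": TCP orientation; "wrist_force": force on the tool from outside, world axes, zero at the start; "moment": the same for the moment, N m; "opening": finger opening in mm.
Only numpy, scipy, OpenCV 4.12 (cv2) and the standard library are available. Lean on these libraries where they do the work, as an engineer would, in place of code of your own. Each camera call takes 0.05 s, during which the arm holds its last target.

### The job

Pull the drawer of the low wooden chest all the way out to its stop, then lift the hinged lid inside the drawer and hold it open at 60 degrees from shut, so that the rivets under it can be counted. The lid falls shut by itself: finish while the gripper still holds it there, steady, with the drawer still fully out and the other things on the bench and on the chest left where they are.

Things in the scene. Friction and masses are not known exactly. Their poses are not given: they have to be found in the camera images.
- chest: Low wooden chest with one drawer, fixed; 200 deep x 160 wide x 105 high (top board 208x168). Origin: centre of its underside, on the bench. x points from the drawer front to the back, so the drawer comes out along -x; y runs along the front and parallel to the lid's hinge; z up. Front face at x = -100 mm.
- drawer_box (a joint): Drawer travel in m: 0 fully in, 0.150 at its outer stop, along the chest's -x. Starts 0 to 0.045. About 8 N of friction; stays where it is left. Front panel 156 wide, 12 thick, from 13 to 89 mm above the bench.
- drawer_pull (a point): Middle of the drawer's bar pull, moves with the drawer: level round bar 12 thick, 90 long, parallel to the front (chest y), its axis 48 in front of the panel's outer face and 66 above the bench, on two thin posts 84 apart. Free space above, below and behind the bar.
- lid_panel (a joint): Opening angle in rad of the hinged plywood lid inside the drawer: 0 shut (level), grows as its front edge rises; upper stop 1.4; 60 degrees is 1.047. Lid and knob weigh 0.11 to 0.23 kg; it falls shut by itself from every angle. It is under the chest's top until the drawer is out.
- lid_hinge (a point): Middle of the lid's hinge line (parallel to chest y), 40 above the bench, moves with the drawer: 194 mm behind the pull bar's axis, 17 in front of the chest's front face when the drawer is out. Shut, the lid runs 115 from here towards the drawer front, 134 wide, 7 thick, upper face 43 above the bench; it swings up and back towards the chest.
- lid_knob (a point): Centre of the lid's knob, moves with the lid: wooden drum, 18 diameter, 26 long, axis parallel to the hinge, on a 10 stem; 90 from the hinge along the lid, mid-width, 30 above the lid's upper face, 73 above the bench when shut, then 44 behind the drawer front's inner face. Pinched on its flat ends it swivels between the fingers, so the gripper may stay pointing down.
- spool_cream: Bystander, leave alone: upright thread spool with pale thread, 60 across, 50 high (mm), loose. Origin: centre of its underside.
- beeswax: Bystander, leave alone: block of wax, 35x52x19 (mm), loose. Origin: centre of its underside.
- spool_rust: Bystander, leave alone: upright thread spool with rust thread, 57 across, 55 high (mm), loose. Origin: centre of its underside.
- mallet: Bystander, leave alone: mallet lying on its side, 68x218x68 (mm), loose. Origin: centre of its underside.
- wax_pot: Bystander, leave alone: small white lidded pot, 50 across, 57 high (mm), loose. Origin: centre of its underside.
- bone_folder: Bystander, leave alone: slim flat bone folder, 31x121x9, lying on the chest's top near its back (mm), loose. Origin: centre of its underside.

How it is judged (in metres and radians):
On the way, in this order (a step that is already met when the one before it is completed fails the run):
1. the drawer is out at its stop, the lid still shut (value of joint drawer_box above 0.142 m and value of joint lid_panel below 0.15 rad), for 0.2 s.
2. the gripper's fingers lift the lid (value of joint drawer_box above 0.142 m and value of joint lid_panel above 0.4 rad and contact force between the fingers and lid_panel above 0.3 N), for 0.1 s.
At the end, for the whole second after the job is handed in: Drawer within 8 mm of its outer stop; lid at 60 degrees, plus or minus 8, at rest and carried by the gripper's fingers (more than 0.3 N between them) when the program finishes and through the second after (value of joint drawer_box above 0.142 m and value of joint lid_panel between 0.907 and 1.187 rad and contact force between the fingers and lid_panel above 0.3 N and velocity of joint lid_panel between -0.05 and 0.05 rad/s); the arm keeps its last pose, push and grip.
It fails at once if a loose bystander is moved more than 25 mm (distance of any of spool_cream, beeswax, spool_rust, mallet, wax_pot, bone_folder from where it was at the start of the episode above 0.025 m).
It also fails if it takes over 45 s, if anything falls off the work surface, if the arm or the gripper's body presses on something with over 40 N, if the wrist force passes 120 N, or if a joint passes its speed limit or range.

## Working session

There is one attempt and no reset: what is moved stays moved. The work goes in short steps, Python scripts to look and compute and a tool call to move; the robot and the scene stay as the last step left them, time stands still between calls to the robot, and variables do not carry over. Pictures are saved under pics/ and viewed, and the job is handed in when it is done.

Besides the shell and the picture viewer there is one more tool, called by a JSON object that holds its "name" and its "arguments". move_arm: Moves the arm, as the interface text tells. Its arguments: {"type":"object","properties":{"moves":{"type":"string"},"squeeze":{"type":"number"}},"required":["moves"]}

```bash
mkdir -p pics
python3 - <<'E'
from bench import *
import cv2,numpy as np
s=observe();print(s)
for n in ("scene","top","wrist"):
    p,d=get_image(n);cv2.imwrite(f"pics/{n}0.png",p[:,:,::-1]);np.save(f"pics/{n}0d.npy",d);np.save(f"pics/{n}0.npy",p);print(n,camera_info(n))
E
```

```text
{'clock': 0.0, 'joint_pos': array([ 1.16378726,  0.41187964, -0.01276786,  1.59703375,  0.00560382,
        1.13427754, -0.08220055]), 'joint_velocities': array([-0.0020838 ,  0.00056739, -0.00067059,  0.00096636,  0.0004172 ,
       -0.00147889, -0.000354  ]), 'tau': array([ 7.45823381e-04, -5.87953699e+01,  6.41924869e-01, -2.91084480e+01,
       -5.38422517e-02,  1.84300239e-02,  1.50100459e-04]), 'tool_pos': array([ 207.5668644 , -589.03607413,  243.82558227]), 'ee_rot': array([ 9.85678556e-01,  1.68633253e-01, -1.76754843e-04, -7.61089097e-04]), 'wrist_force': array([-0.08392982, -0.60884011,  0.68473882]), 'moment': array([-0.01342548, -0.01888643,  0.00410941]), 'opening': 87.82364285904137}
scene {'fx': 583.4644869826246, 'fy': 583.4644869826246, 'cx': 322.86669434904223, 'cy': 241.48990307970064, 'eye': array([-632.25063586,  930.09270925,  720.27701809]), 'attitude': array([-0.38056799,  0.75897588, -0.47113024,  0.23908141])}
top {'fx': 450.70158764362714, 'fy': 450.70158764362714, 'cx': 316.2588535886656, 'cy': 238.0324721333542, 'eye': array([ 253.40607159,  149.83361094, 1341.88022924]), 'attitude': array([ 0.70520246, -0.70503694,  0.0553059 , -0.0505338 ])}
wrist {'fx': 371.64829954431775, 'fy': 371.64829954431775, 'cx': 318.93680841535553, 'cy': 229.6528123896614, 'T_tool_cam': array([[-1.00562876e-04, -9.70586834e-01, -2.40751298e-01,
         6.61043154e+01],
       [ 9.99998651e-01, -4.92274529e-04,  1.56689679e-03,
        -3.43811071e-01],
       [-1.63932512e-03, -2.40750816e-01,  9.70585574e-01,
        -1.39713951e+02],
       [ 0.00000000e+00,  0.00000000e+00,  0.00000000e+00,
         1.00000000e+00]])}
```

View pics/scene0.png

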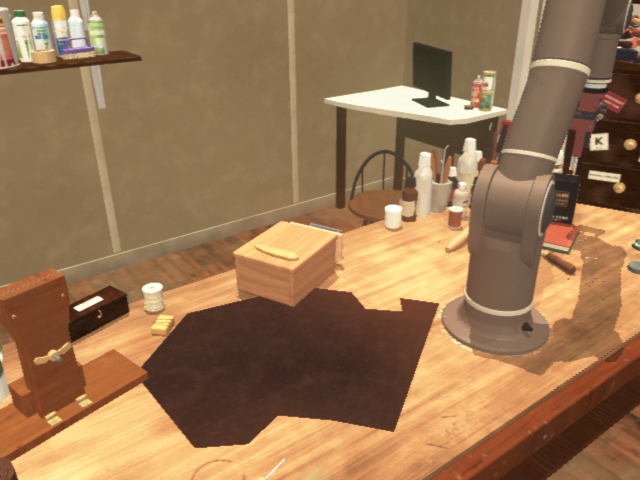

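View pics/top0.png

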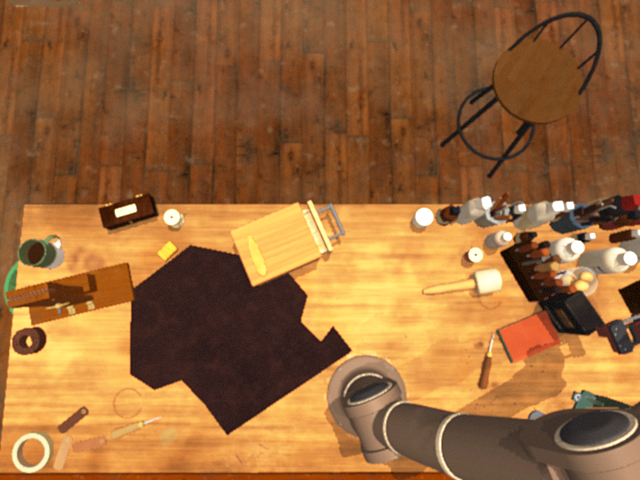

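View pics/wrist0.png

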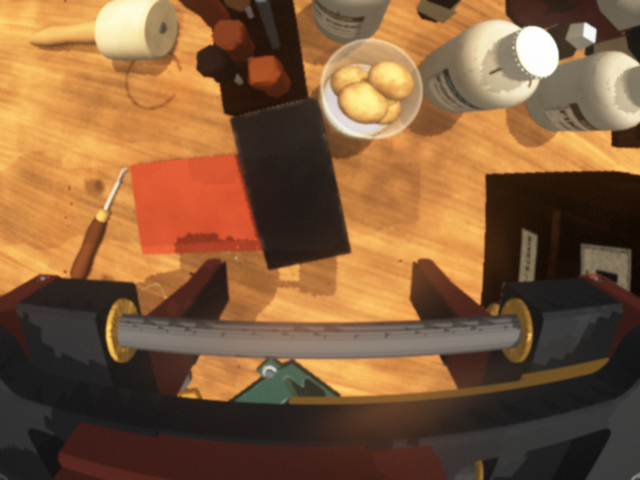

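The scene view shows the chest at about (288,260). The top view shows its lid centre near (275,243) and the pull bar near (336,220), pointing right (-y) and slightly up (+x). The mallet is at (465,285) and the pot at (424,217). Next I'll measure these.

```bash
cat > h.py <<'E'
from bench import *
import cv2,numpy as np
from scipy.spatial.transform import Rotation as R
def pts(n,d):
    c=camera_info(n);v,u=np.mgrid[0:480,0:640]
    P=np.stack([(u-c['cx'])/c['fx']*d,(v-c['cy'])/c['fy']*d,d],-1)
    return P@R.from_quat(c['attitude']).as_matrix().T+c['eye']
def ray(n,u,v,z):
    c=camera_info(n);r=R.from_quat(c['attitude']).as_matrix()@np.array([(u-c['cx'])/c['fx'],(v-c['cy'])/c['fy'],1])
    return c['eye']+r*(z-c['eye'][2])/r[2]
E
python3 - <<'E'
from h import *
d=np.load('pics/top0d.npy');P=pts('top',d)
for u,v in [(278,225),(200,360),(335,220),(425,217),(490,280),(174,215),(475,255)]: print((u,v),P[v,u].round(1),d[v,u])
m=((abs(P[...,2]-107)<12)&(d>0)).astype(np.uint8)
m[:, :220]=0;m[:,345:]=0;m[:190]=0;m[300:]=0
n,l,st,c=cv2.connectedComponentsWithStats(m)
k=1+st[1:,4].argmax();q=P[l==k];print(st[k],np.median(q[:,2]))
r=cv2.minAreaRect(q[:,:2].astype(np.float32));print(r,cv2.boxPoints(r))
# top board edges projected
m2=((P[...,2]>25)&(P[...,2]<100)&(d>0));
sub=P[195:245,300:350];mm=m2[195:245,300:350]
q=sub[mm]
# drawer things
print(len(q))
c=q[(q[:,2]>45)]
for a in np.linspace(0,1,1): print(np.histogram(q[:,2],bins=np.arange(25,101,5)))
p=np.load('pics/top0.npy')[180:300,215:360];cv2.imwrite('pics/crop1.png',cv2.resize(p[:,:,::-1],None,fx=5,fy=5,interpolation=cv2.INTER_CUBIC))
E
```

```text
(278, 225) [476.4 247.8 107.3] 1253.379
(200, 360) [ 99.6 476.4   0.7] 1300.94
(335, 220) [496.7  87.6  75.9] 1288.4691
(425, 217) [ 508.8 -174.4   60.1] 1307.6499
(490, 280) [ 326.2 -350.3   66.8] 1274.9677
(174, 215) [515.8 555.4  51.1] 1312.7256
(475, 255) [ 400.2 -321.    40.6] 1311.7361
[ 230  203   92   84 4474] 106.12571954202087
((424.7511291503906, 254.70098876953125), (168.9199981689453, 208.37277221679688), 23.572404861450195) [[305.6739  316.41742]
 [389.00378 125.43219]
 [543.82837 192.98456]
 [460.49847 383.9698 ]]
565
(array([ 12,  15,  21,  26,   8,   7,   3,  17,  68, 140,  34,  12, 106,
        88,   8]), array([ 25,  30,  35,  40,  45,  50,  55,  60,  65,  70,  75,  80,  85,
        90,  95, 100]))
```

View pics/crop1.png

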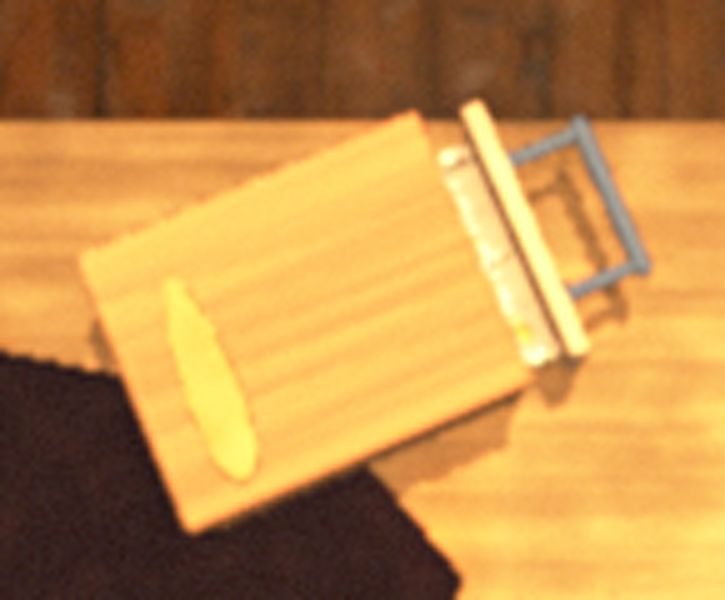

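The crop shows the chest top with its front on the right, and the grey bar running from about (580,122) to (645,268) in the crop. The fitted top rectangle is 208.4x168.9, which matches the size given. Next come the bar, the free height along the path and the bystanders.

Run:
```python
from h import *
d=np.load('pics/top0d.npy');P=pts('top',d);p=np.load('pics/top0.npy')
hsv=cv2.cvtColor(p,cv2.COLOR_RGB2HSV)
m=(hsv[...,1]<75)&(hsv[...,2]>60)
z=np.zeros_like(m);z[198:248,312:348]=m[198:248,312:348]
n,l,st,c=cv2.connectedComponentsWithStats(z.astype(np.uint8));k=1+st[1:,4].argmax()
vv,uu=np.where(l==k);print(st[k])
C=np.array([424.75,254.7]);o=np.array([.3999,-.9166]);y=np.array([-.9166,-.3999])
q=np.array([ray('top',u,v,68)[:2] for u,v in zip(uu,vv)])-C
a=q@o;b=q@y
print('along o max',a.max(),np.percentile(a,[50,75,90]));
bar=a>a.max()-14
print('bar axis o',np.median(a[bar]),'y range',b[bar].min(),b[bar].max())
print('depth bar',np.median(P[vv[bar],uu[bar]],axis=0))
# scene camera check
ps=np.load('pics/scene0.npy')[200:310,220:360];cv2.imwrite('pics/crop2.png',cv2.resize(ps[:,:,::-1],None,fx=5,fy=5))
# path heights
s=np.array([207.,-589]);e=np.array([497.,88])
ok=d>0
t=((P[...,:2]-s)@(e-s))/((e-s)@(e-s));dist=np.cross(P[...,:2]-s,(e-s))/np.linalg.norm(e-s)
for t0 in np.arange(-.1,1.1,.1):
    w=ok&(abs(t-t0)<.05)&(abs(dist)<140);print(round(t0,1),w.sum(),P[w][:,2].max() if w.any() else None)
```

```text
[317 203  28  36 159]
along o max 194.00257374379365 [186.15922363 189.52802203 191.55491454]
bar axis o 188.39012587867654 y range -51.881468659887496 46.05548150934775
depth bar [502.79946691  81.92679565  72.11517213]
-0.1 1714 227.43709609908137
0.0 2183 361.9692998973395
0.1 3851 366.3703572604154
0.2 3138 195.3307418970644
0.3 2821 187.15465140965466
0.4 2608 111.42336288280376
0.5 2400 61.99207451431971
0.6 2476 138.24941077707626
0.7 2358 64.45551694775145
0.8 2171 9.5965866365284
0.9 1925 77.24272696493972
1.0 1721 112.2591577082676
1.1 1462 113.77585575183616<stdin>:20: DeprecationWarning: Arrays of 2-dimensional vectors are deprecated. Use arrays of 3-dimensional vectors instead. (deprecated in NumPy 2.0)
```

View pics/crop2.png

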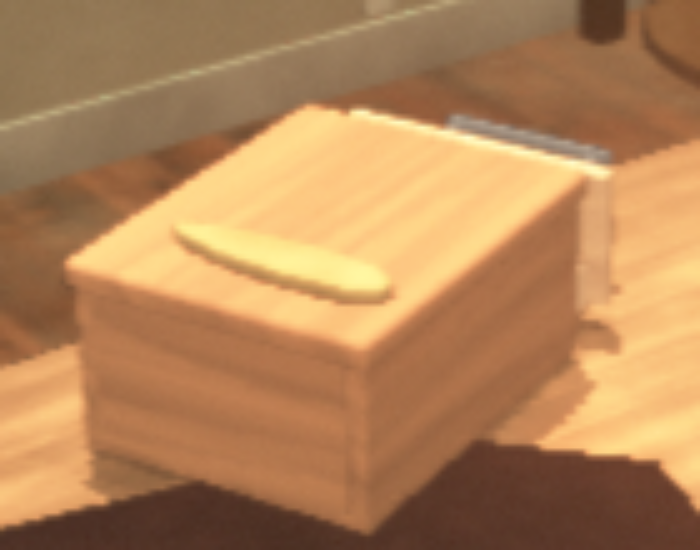

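Bar: centre at about (502.5, 82.5), its axis about 188 mm from the chest centre, so the drawer is about 27 mm out. Top height 72 fits 66+6. The path clears at z≈270.

{"name": "move_arm", "arguments": {"moves": "0 0 -3 0 0 -0.073 51; 2.9 -2.7 0 0 0 0 51; 2.9 -2.7 0 0 0 0 51; 2.9 -2.7 0 0 0 0 51; 2.9 -2.7 0 0 0 0 51", "squeeze": 30}}

```text
clock: 0.57
tool_pos: [271.0, -442.3, 274.4]
ee_rot: [0.979, 0.204, -0.0, -0.0]
wrist_force: [0.9, -1.7, 0.2]
opening: 58.1
```

{"name": "move_arm", "arguments": {"moves": "2.9 -2.7 0 0 0 0 51; 2.9 -2.7 0 0 0 0 51; 2.9 -2.7 0 0 0 0 51; 2.9 -2.7 0 0 0 0 51; 2.9 -2.7 0 0 0 0 51"}}

```text
clock: 0.98
tool_pos: [349.8, -260.4, 274.7]
ee_rot: [0.979, 0.204, -0.0, 0.0]
wrist_force: [0.7, -0.1, 0.5]
opening: 45.0
```

{"name": "move_arm", "arguments": {"moves": "2.9 -2.7 0 0 0 0 51; 2.9 -2.7 0 0 0 0 51; 2.9 -2.7 0 0 0 0 51; 2.9 -2.7 0 0 0 0 51; 0 0 0 0 0 0 51"}}

```text
clock: 1.4
tool_pos: [415.1, -109.9, 275.1]
ee_rot: [0.978, 0.209, 0.001, -0.001]
wrist_force: [-0.2, -1.0, 0.6]
opening: 45.0
```

{"name": "move_arm", "arguments": {"moves": "2.9 -2.6 0 0 0 0 51; 2.9 -2.6 0 0 0 0 51; 2.9 -2.6 0 0 0 0 51; 2.9 -2.6 0 0 0 0 51; 2.9 -2.6 0 0 0 0 51"}}

```text
clock: 1.82
tool_pos: [493.9, 61.6, 274.6]
ee_rot: [0.979, 0.204, 0.0, 0.0]
wrist_force: [1.5, -1.1, -0.7]
opening: 44.9
```

{"name": "move_arm", "arguments": {"moves": "0 0 2.5 0 0 0 51; 0 0 2.5 0 0 0 51; 0 0 2.5 0 0 0 51; 0 0 0 0 0 0 51; 0 0 0 0 0 0 51"}}

```text
clock: 2.23
tool_pos: [492.8, 60.0, 199.0]
ee_rot: [0.979, 0.205, -0.001, -0.0]
wrist_force: [-0.0, 0.4, 0.5]
opening: 44.8
```

Run:
```python
from h import *
s=observe();print(s['tool_pos'],s['ee_rot'],s['joint_pos'])
print(R.from_quat(s['ee_rot']).as_matrix().round(4))
for n in ("top","wrist"):
    p,d=get_image(n);cv2.imwrite(f"pics/{n}1.png",p[:,:,::-1]);np.save(f"pics/{n}1d.npy",d);np.save(f"pics/{n}1.npy",p)
```

```text
[492.77023689  59.95161838 198.9740349 ] [ 9.78855772e-01  2.04546173e-01 -1.47106080e-03 -2.76709065e-04] [ 0.25355044  0.29748353 -0.56507483  1.92505287  0.18986736  0.97455496
 -1.55816437]
[[ 9.163e-01  4.004e-01 -3.000e-03]
 [ 4.004e-01 -9.163e-01 -1.000e-04]
 [-2.800e-03 -1.100e-03 -1.000e+00]]
```

View pics/wrist1.png

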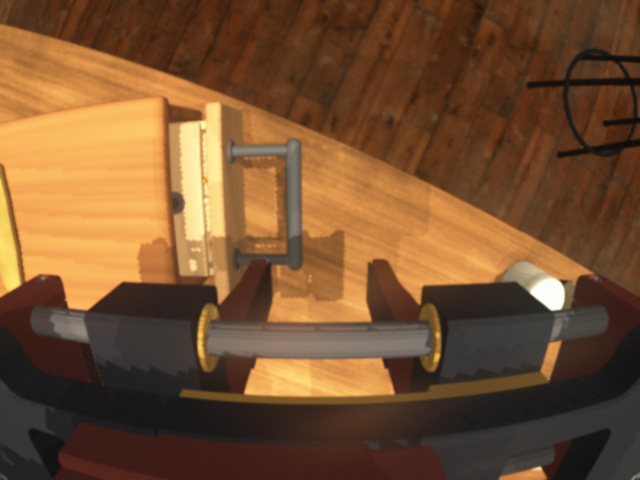

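The wrist view shows the bar vertical at column about 293, rows 145–265, so the jaws are aligned with the pull. I'll measure it from here.

```bash
cat >> h.py <<'E'
def wray(s,u,v,z):
    c=camera_info('wrist');T=c['T_tool_cam'];w=np.array([(u-c['cx'])/c['fx'],(v-c['cy'])/c['fy']]);th=np.linalg.norm(w)
    r=np.r_[np.sin(th)*w/max(th,1e-9),np.cos(th)]
    M=R.from_quat(s['ee_rot']).as_matrix();e=M@T[:3,3]+s['tool_pos'];r=M@T[:3,:3]@r
    return e+r*(z-e[2])/r[2]
C=np.array([424.75,254.7]);o=np.array([.3999,-.9166]);yy=np.array([-.9166,-.3999])
E
python3 - <<'E'
from h import *
s=observe();M=R.from_quat(s['ee_rot']).as_matrix()
for u,v in [(293.5,142),(294,205),(295,267)]:
    q=wray(s,u,v,67);print(q.round(1),'chest o,y',((q[:2]-C)@o).round(1),((q[:2]-C)@yy).round(1),'tool',(M.T@(q-s['tool_pos'])).round(1))
E
```

```text
[545.9 102.8  67. ] chest o,y 187.6 -50.3 tool [ 64.2 -18.4 134. ]
[502.8  84.1  67. ] chest o,y 187.6 -3.3 tool [ 17.2 -18.5 133.9]
[457.8  64.5  67. ] chest o,y 187.5 45.7 tool [-31.8 -18.6 133.9]
```

{"name": "move_arm", "arguments": {"moves": "1.65 -1.85 0 0 0 0 51; 0 0 3.3 0 0 0 51; 0 0 3.3 0 0 0 51; 0 0 3.2 0 0 0 51; 0 0 0 0 0 0 51"}}

```text
clock: 2.75
tool_pos: [499.2, 82.8, 98.5]
ee_rot: [0.979, 0.204, -0.003, -0.0]
wrist_force: [-1.1, -0.2, -0.7]
opening: 45.1
```

Run:
```python
from h import *
s=observe();print(s['tool_pos'],s['wrist_force'])
p,d=get_image('wrist');cv2.imwrite(f"pics/wrist2.png",p[:,:,::-1])
```

```text
[499.24753555  82.7659276   98.47072115] [-1.08016587 -0.21586181 -0.72388648]
```

View pics/wrist2.png

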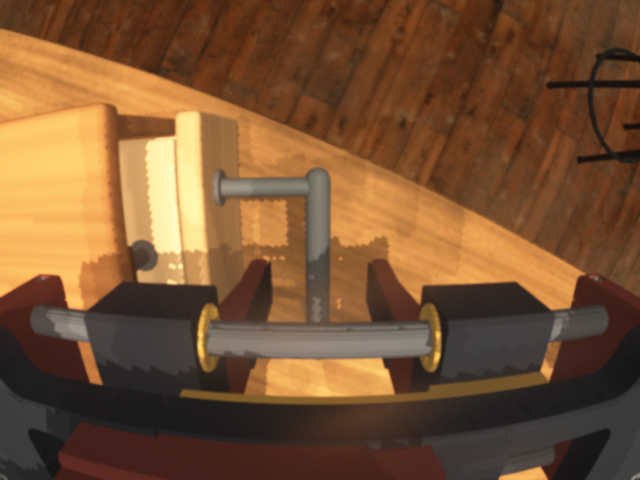

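The bar is at column 318, centred between the fingers. I'll lower and close.

{"name": "move_arm", "arguments": {"moves": "0 0 1.5 0 0 0 51; 0 0 1.4 0 0 0 51; 0 0 0 0 0 0 20; 0 0 0 0 0 0 5; 0 0 0 0 0 0 5"}}

```text
clock: 3.22
tool_pos: [502.7, 84.0, 74.9]
ee_rot: [0.979, 0.204, 0.001, 0.0]
wrist_force: [-0.1, -0.7, -0.2]
opening: 28.0
```

{"name": "move_arm", "arguments": {"moves": "0 0 0 0 0 0 5; 0 0 0 0 0 0 5; 0 0 0 0 0 0 5"}}

```text
clock: 3.47
tool_pos: [501.8, 84.3, 73.7]
ee_rot: [0.979, 0.204, 0.001, -0.0]
wrist_force: [-1.7, 1.5, 7.7]
opening: 10.8
```

{"name": "move_arm", "arguments": {"moves": "0 1 0 0 0 0 5; 0 2 0 0 0 0 5; 0 2 0 0 0 0 5; 0 2 0 0 0 0 5; 0 2 0 0 0 0 5"}}

```text
clock: 3.88
tool_pos: [537.1, 3.6, 73.7]
ee_rot: [0.979, 0.206, 0.0, -0.001]
wrist_force: [-5.6, 8.4, 9.1]
opening: 11.2
```

{"name": "move_arm", "arguments": {"moves": "0 1.5 0 0 0 0 5; 0 1.5 0 0 0 0 5; 0 0.5 0 0 0 0 5; 0 0.3 0 0 0 0 5; 0 0 0 0 0 0 5"}}

```text
clock: 4.3
tool_pos: [550.9, -27.7, 73.7]
ee_rot: [0.979, 0.206, -0.001, -0.003]
wrist_force: [-10.4, 15.2, 15.3]
opening: 10.8
```

Run:
```python
from h import *
s=observe();q=s['tool_pos'][:2]-C;print(s['tool_pos'],s['wrist_force'],q@o,q@yy,s['joint_pos'])
p,d=get_image('top');cv2.imwrite(f"pics/top2.png",cv2.resize(p[180:300,215:360,::-1],None,fx=5,fy=5,interpolation=cv2.INTER_CUBIC))
```

```text
[550.86728231 -27.68702687  73.70559486] [-10.42505525  15.15313979  15.29213417] 309.27025002707387 -2.672528914978896 [ 0.33214682  0.54760888 -0.48174446  1.90592141  0.34372754  0.77267191
 -1.4945543 ]
```

View pics/top2.png

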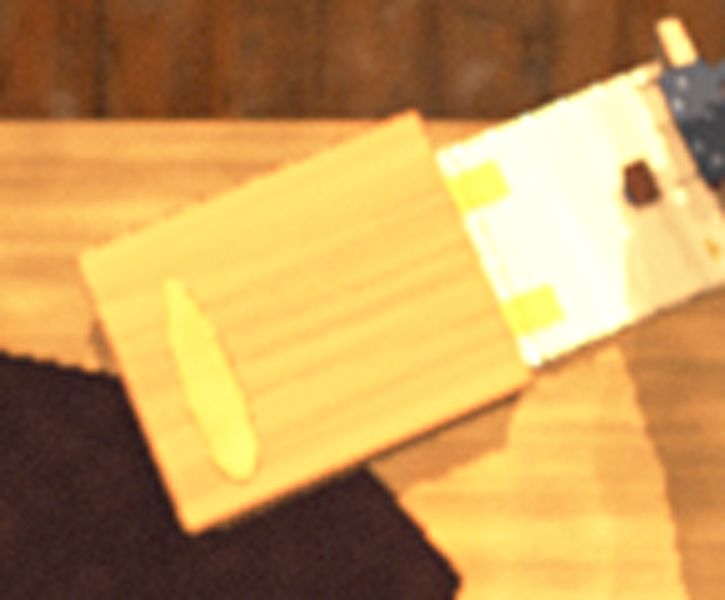

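The drawer is out. The brass hinges are visible at crop (480,185) and (535,310), and the dark knob at (641,184). The pull force rose to 18 N, so I'll pull a bit further to confirm the stop.

{"name": "move_arm", "arguments": {"moves": "0 0.4 0 0 0 0 5; 0 0.4 0 0 0 0 5; 0 0 0 0 0 0 5"}}

```text
clock: 4.6
tool_pos: [551.1, -27.9, 73.5]
ee_rot: [0.978, 0.209, -0.003, -0.007]
wrist_force: [-20.7, 33.0, 23.5]
opening: 11.0
```

At the stop: no further travel, and the force climbs. I'll relax the pull, open and lift.

{"name": "move_arm", "arguments": {"moves": "0 -0.6 -0.2 0 0 0 5; 0 -0.3 -0.2 0 0 0 5; 0 0 0 0 0 0 51; 0 0 0 0 0 0 51; 0 0 0 0 0 0 51"}}

```text
clock: 5.02
tool_pos: [552.3, -32.9, 76.8]
ee_rot: [0.979, 0.204, 0.0, 0.0]
wrist_force: [-0.1, 0.0, -0.2]
opening: 27.9
```

{"name": "move_arm", "arguments": {"moves": "0 0 -2 0 0 0 51; 0 0 -3.5 0 0 0 51; 0 0 -3.5 0 0 0 51; 0 0 -3 0 0 0 51; 0 0 0 0 0 0 51"}}

```text
clock: 5.43
tool_pos: [555.5, -33.0, 203.4]
ee_rot: [0.979, 0.204, 0.005, 0.002]
wrist_force: [0.5, -0.3, -0.1]
opening: 44.9
```

{"name": "move_arm", "arguments": {"moves": "0 -3.4 0 0 0 0 51; 0 -3.4 0 0 0 0 51; 0 0 0 0 0 -0.12 51; 0 0 0 0 0 -0.12 51; 0 0 0 0 0 -0.12 51"}}

```text
clock: 5.85
tool_pos: [525.0, 29.7, 197.1]
ee_rot: [0.925, 0.379, 0.0, 0.001]
wrist_force: [-0.0, -0.9, -0.6]
opening: 44.9
```

{"name": "move_arm", "arguments": {"moves": "0 0 0 0 0 -0.121 51; 0 0 0 0 0 -0.121 51; 0 0 0 0 0 -0.121 51; 0 0 0 0 0 -0.121 51; 0 0 0 0 0 -0.121 51"}}

```text
clock: 6.27
tool_pos: [525.2, 28.9, 196.8]
ee_rot: [0.771, 0.637, 0.0, 0.001]
wrist_force: [-0.6, 0.2, -0.2]
opening: 44.6
```

{"name": "move_arm", "arguments": {"moves": "0 0 0 0 0 -0.121 51; 0 0 0 0 0 -0.121 51; 0 0 0 0 0 -0.121 51; 0 0 0 0 0 -0.121 51; 0 0 0 0 0 -0.121 51"}}

```text
clock: 6.68
tool_pos: [525.2, 28.9, 196.8]
ee_rot: [0.546, 0.838, -0.0, 0.001]
wrist_force: [0.6, 0.1, 0.6]
opening: 44.7
```

Run:
```python
from h import *
s=observe();print(s['tool_pos'],s['ee_rot'],s['joint_pos'])
M=R.from_quat(s['ee_rot']).as_matrix();print(M.round(3))
K=C+207*o-2.5*yy;print('knob pred',K,'tool',M.T@(np.r_[K,73]-s['tool_pos']))
for n in ("top","wrist"):
    p,d=get_image(n);cv2.imwrite(f"pics/{n}3.png",p[:,:,::-1]);np.save(f"pics/{n}3d.npy",d);np.save(f"pics/{n}3.npy",p)
```

```text
[525.16847678  28.8945938  196.79905247] [ 5.45959448e-01  8.37811426e-01 -1.13955678e-04  5.30870692e-04] [ 0.55987733  0.44186187 -0.91300777  1.8490036   0.40255101  1.0473262
 -0.09754717]
[[-0.404  0.915  0.001]
 [ 0.915  0.404 -0.001]
 [-0.001  0.    -1.   ]]
knob pred [509.8208   65.96355] tool [ 40.23527669   0.88202074 123.75867096]
```

View pics/wrist3.png

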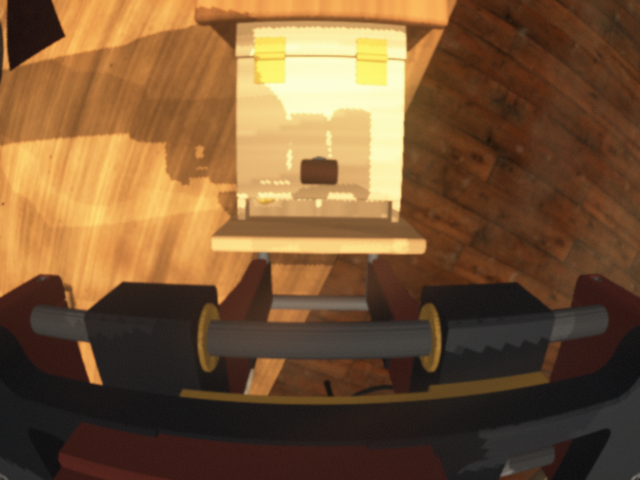

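The wrist view shows the lid from above: hinges at (270,60) and (371,60), dark knob at (320,171), drawer front at row 240, bar at row 302. The drawer stayed out. I'll measure the knob.

Run:
```python
from h import *
s=observe();M=R.from_quat(s['ee_rot']).as_matrix()
p=np.load('pics/wrist3.npy');hsv=cv2.cvtColor(p,cv2.COLOR_RGB2HSV)
m=np.zeros((480,640),np.uint8);m[150:192,285:355]=(hsv[150:192,285:355,2]<110)
n,l,st,c=cv2.connectedComponentsWithStats(m);k=1+st[1:,4].argmax();print(st[k],c[k])
x,y,w,h,_=st[k]
for nm,u,v,z in [('knob c',*c[k],75),('left',x,c[k][1],73),('right',x+w,c[k][1],73),('bar',320,302,67),('panel top front edge',320,251,89),('panel top back',320,237,89),('hinge',320,58,41)]:
    q=wray(s,u,v,z);print(nm,q.round(1),'o,y',((q[:2]-C)@o).round(1),((q[:2]-C)@yy).round(1),'tool',(M.T@(q-s['tool_pos'])).round(1))
p=np.load('pics/top3.npy');cv2.imwrite(f"pics/top3c.png",cv2.resize(p[170:300,215:375,::-1],None,fx=5,fy=4.6,interpolation=cv2.INTER_CUBIC))
```

```text
[302 159  34  25 784] [318.69770408 171.37755102]
knob c [508.6  68.1  75. ] o,y 204.5 -2.2 tool [ 42.6   0.6 121.6]
left [497.8  63.3  73. ] o,y 204.7 9.6 tool [ 42.4 -11.2 123.6]
right [519.9  72.9  73. ] o,y 204.7 -14.5 tool [ 42.4  12.9 123.6]
bar [551.  -26.4  67. ] o,y 308.1 -3.3 tool [-61.    1.6 129.6]
panel top front edge [531.1  19.   89. ] o,y 258.6 -3.2 tool [-11.5   1.5 107.6]
panel top back [527.   28.2  89. ] o,y 248.5 -3.2 tool [ -1.4   1.5 107.6]
hinge [474.2 149.3  41. ] o,y 116.4 -3.2 tool [130.7   1.6 155.5]
```

Knob at (508.5, 67.5), width 24; the knob-to-bar distance of 103.6 matches the expected 104. I'll move over it and down.

{"name": "move_arm", "arguments": {"moves": "2.1 0.05 0 0 0 0 51; 2.1 0.05 0 0 0 0 51; 0 0 3 0 0 0 51; 0 0 3 0 0 0 51; 0 0 0 0 0 0 51"}}

```text
clock: 7.2
tool_pos: [506.5, 67.4, 132.7]
ee_rot: [0.55, 0.835, -0.002, -0.002]
wrist_force: [-1.7, 0.1, -0.2]
opening: 44.6
```

Run:
```python
from h import *
s=observe();print(s['tool_pos'],s['wrist_force']);q=s['tool_pos'][:2]-C;print(q@o,q@yy)
p,d=get_image('wrist');cv2.imwrite(f"pics/wrist4.png",p[:,:,::-1])
```

```text
[506.54009162  67.36168639 132.71560948] [-1.66588535  0.07314978 -0.23834545]
204.4221558952561 -0.05220636958649785
```

View pics/wrist4.png

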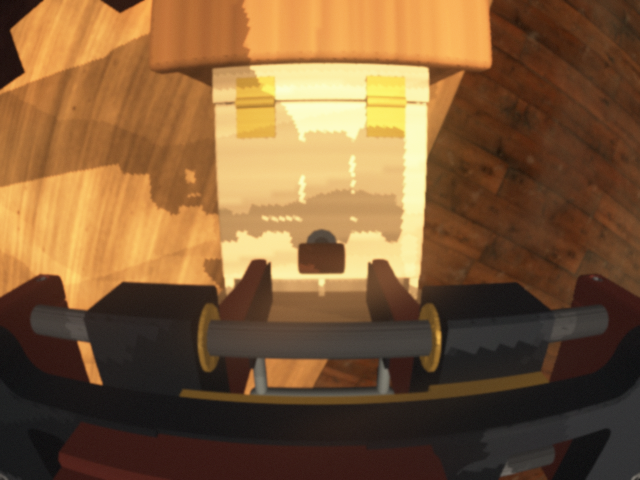

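The knob is centred at column 321. I'll lower and close.

{"name": "move_arm", "arguments": {"moves": "0 0.1 2.8 0 0 0 51; 0 0 2.7 0 0 0 51; 0 0 0 0 0 0 51; 0 0 0 0 0 0 25; 0 0 0 0 0 0 15", "squeeze": 15}}

```text
clock: 7.67
tool_pos: [511.0, 69.3, 83.6]
ee_rot: [0.548, 0.836, 0.001, 0.001]
wrist_force: [0.8, -0.0, 0.7]
opening: 35.1
```

{"name": "move_arm", "arguments": {"moves": "0 0 0 0 0 0 15; 0 0 0 0 0 0 15; 0 0 0 0 0 0 15"}}

```text
clock: 7.92
tool_pos: [507.7, 67.7, 83.2]
ee_rot: [0.548, 0.836, -0.003, -0.001]
wrist_force: [-10.1, -2.7, 10.3]
opening: 25.9
```

Run:
```python
from h import *
s=observe();print(s['tool_pos'],s['wrist_force'],s['opening']);q=s['tool_pos'][:2]-C;print(q@o,q@yy)
p,d=get_image('wrist');cv2.imwrite(f"pics/wrist5.png",p[:,:,::-1])
for t in range(0,70,10):
    a=np.radians(t+20.14);print(t,95.86*np.cos(a)-90,95.86*np.sin(a)-33)
```

```text
[507.65712447  67.68188215  83.15138666] [-10.14265484  -2.74789674  10.28444444] 25.90741336849335
204.57536590062173 -1.2041249627668351
0 -0.0014456350815663654 0.006057205077098615
10 -7.100167587169736 15.132705990050624
20 -16.71775899778244 28.796866859840904
30 -28.561994218644315 40.5833612008184
40 -42.27299215604168 50.13406234668639
50 -57.43415107574644 57.158777076015696
60 -73.58480683589997 61.44406298643278
```

View pics/wrist5.png

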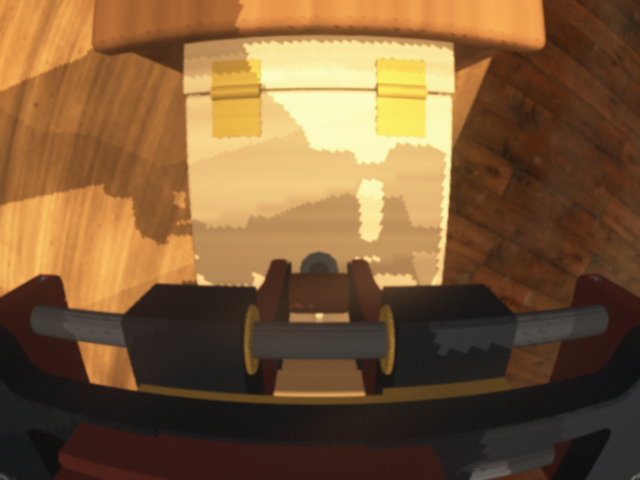

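The grip is on the knob (opening 25.9 against 26) and the lid is shut. I'll raise it along the arc, starting with a slight outward bias so the drawer isn't pushed in.

{"name": "move_arm", "arguments": {"moves": "-0.2 0 -0.4 0 0 0 15; 0.3 0 -0.78 0 0 0 15; 0.41 0 -0.73 0 0 0 15; 0.46 0 -0.7 0 0 0 15; 0.5 0 -0.67 0 0 0 15", "squeeze": 28}}

```text
clock: 8.38
tool_pos: [501.2, 82.2, 114.9]
ee_rot: [0.548, 0.836, -0.002, -0.002]
wrist_force: [-7.1, 0.8, -7.8]
opening: 25.9
```

Run:
```python
from h import *
s=observe();print(s['tool_pos'],s['wrist_force'],s['opening']);q=s['tool_pos'][:2]-C;print(q@o,q@yy,'F along o',s['wrist_force'][:2]@o)
```

```text
[501.20409233  82.24077494 114.92166136] [-7.10345898  0.75426877 -7.75069172] 25.890433947749877
188.65011720811464 -1.1113769282894896 F along o -3.532035995144409
```

{"name": "move_arm", "arguments": {"moves": "0.47 0 -0.47 0 0 0 15; 0.5 0 -0.45 0 0 0 15; 0.52 0 -0.43 0 0 0 15; 0.53 0 -0.4 0 0 0 15; 0.55 0 -0.38 0 0 0 15"}}

```text
clock: 8.8
tool_pos: [491.1, 105.2, 136.0]
ee_rot: [0.548, 0.836, -0.002, -0.001]
wrist_force: [-5.8, 0.2, -11.0]
opening: 25.8
```

Run:
```python
from h import *
s=observe();print(s['tool_pos'],s['wrist_force'],s['opening']);q=s['tool_pos'][:2]-C;print(q@o,q@yy,'F along o',s['wrist_force'][:2]@o)
```

```text
[491.13534383 105.21755352 135.97601961] [ -5.76620392   0.22550904 -10.99051416] 25.766767374212737
163.56310943974938 -1.0707758037783126 F along o -2.5126065301331884
```

{"name": "move_arm", "arguments": {"moves": "0.6 0 -0.31 0 0 0 15; 0.63 0 -0.26 0 0 0 15; 0.65 0 -0.2 0 0 0 15; 0.67 0 -0.15 0 0 0 15; 0.68 0 -0.1 0 0 0 15"}}

```text
clock: 9.22
tool_pos: [479.0, 133.3, 146.8]
ee_rot: [0.549, 0.836, -0.003, 0.0]
wrist_force: [-7.4, -8.3, 3.7]
opening: 25.8
```

{"name": "move_arm", "arguments": {"moves": "0 0 0 0 0 0 15; 0 0 0 0 0 0 15; 0 0 0 0 0 0 15"}}

```text
clock: 9.47
tool_pos: [478.7, 133.9, 146.9]
ee_rot: [0.548, 0.836, -0.003, -0.0]
wrist_force: [-9.0, -6.3, 4.3]
opening: 25.8
```

Run:
```python
from h import *
s=observe();print(s['tool_pos'],s['wrist_force'],s['opening']);q=s['tool_pos'][:2]-C;print(q@o,q@yy,'F along o',s['wrist_force'][:2]@o)
for n in ("scene","top","wrist"):
    p,d=get_image(n);cv2.imwrite(f"pics/{n}6.png",p[:,:,::-1]);np.save(f"pics/{n}6d.npy",d);np.save(f"pics/{n}6.npy",p)
```

```text
[478.68848522 133.86900207 146.93622647] [-8.96181373 -6.34348191  4.2732699 ] 25.849744794915896
132.3236929450904 -1.1196994844802706 F along o 2.230606209875236
```

View pics/wrist6.png

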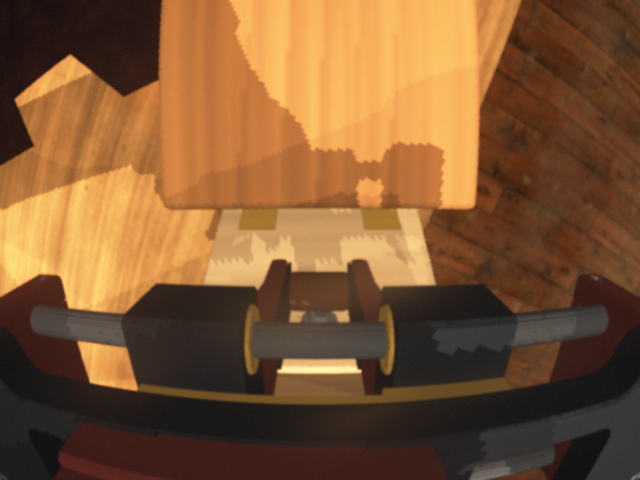

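View pics/top6.png

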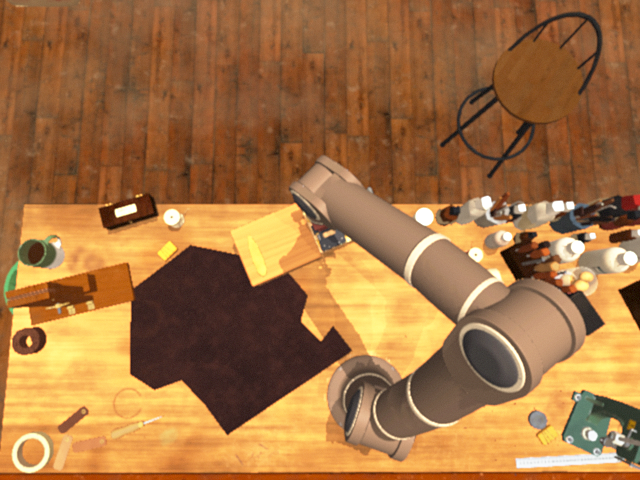

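View pics/scene6.png

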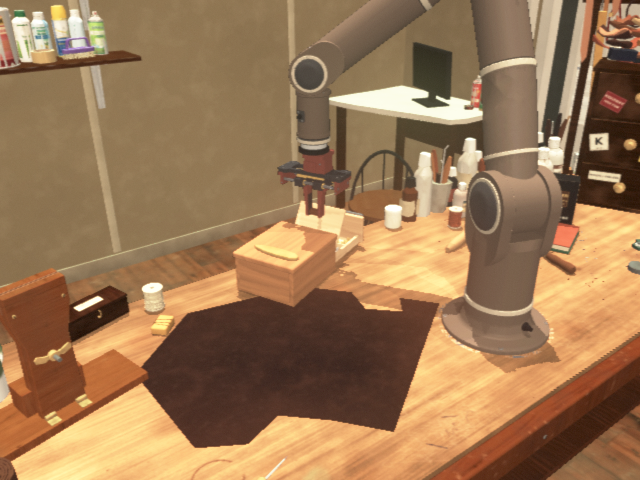

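The lid is open, held by its knob: in the wrist view at (320,290), in the scene view at (330,220). The bystanders look untouched. I'll check the lid angle and drawer position from depth.

Run:
```python
from h import *
d=np.load('pics/scene6d.npy');P=pts('scene',d)
q=P[...,:2]-C;a=q@o;b=q@yy;z=P[...,2]
p=np.load('pics/scene6.npy');cv2.imwrite('pics/crop6.png',cv2.resize(p[180:290,270:380,::-1],None,fx=5.4,fy=5.4,interpolation=cv2.INTER_CUBIC))
cx,cy,_=0,0,0
w=(d>0)&(a>106)&(a<190)&(abs(b)<75)&(z>60)&(z<155)&((abs(b+2.5)>28))
print(w.sum())
X=np.c_[a[w],b[w],z[w]]
# fit plane robustly: z = k*a + c
k=np.polyfit(X[:,0],X[:,2],1)
for _ in range(8):
    r=X[:,2]-np.polyval(k,X[:,0]);g=abs(r)<max(4,1.5*np.median(abs(r)));k=np.polyfit(X[g,0],X[g,2],1);
    k2=np.polyfit(X[g,2],X[g,0],1)
print('angle',np.degrees(np.arctan(k[0])),90-np.degrees(np.arctan(k2[0])),g.sum(),X[g].min(0),X[g].max(0),'a at z=43',np.polyval(k2,43))
# drawer front panel top
w=(d>0)&(a>215)&(a<330)&(abs(b)<85)&(z>15)&(z<100)
X=np.c_[a[w],b[w],z[w]];print(w.sum());print(np.histogram(X[:,0],bins=np.arange(215,330,5)))
w2=X[:,2]>83;print(w2.sum(),X[w2].mean(0) if w2.any() else '',np.percentile(X[w2][:,0],[2,50,98]))
t=np.load('pics/top6d.npy');P=pts('top',t);a=(P[...,:2]-C)@o;b=(P[...,:2]-C)@yy
w=(t>0)&(a>240)&(a<330)&(abs(b)<80)&(P[...,2]>55)&(P[...,2]<100);X=np.c_[a[w],b[w],P[w][:,2]];print('top',len(X));print(X[::max(1,len(X)//20)].round(0))
```

```text
619
angle 55.8594571015271 56.831260287701056 419 [122.26922203 -69.7994765   60.15910651] [173.55297567  68.31606667 138.04158713] a at z=43 109.59132618179915
639
(array([ 14,  14,  15,  18,  11, 125, 286,  91,  18,   0,   0,   0,   0,
         0,   0,   1,   7,  22,  12,   4,   1,   0]), array([215, 220, 225, 230, 235, 240, 245, 250, 255, 260, 265, 270, 275,
       280, 285, 290, 295, 300, 305, 310, 315, 320, 325]))
59 [249.52012659  51.09834077  86.38887881] [241.86196964 248.73652237 258.63606427]
top 20
[[312. -49.  74.]
 [309. -48.  70.]
 [312. -47.  68.]
 [314. -45.  73.]
 [305. -47.  70.]
 [306. -44.  76.]
 [309. -43.  75.]
 [312. -42.  76.]
 [315. -41.  73.]
 [305. -42.  76.]
 [307. -40.  78.]
 [311. -40.  74.]
 [313. -38.  76.]
 [308. -39.  71.]
 [311. -38.  70.]
 [312. -36.  74.]
 [316. -35.  71.]
 [312. -34.  71.]
 [314. -32.  72.]
 [315. -28.  75.]]
```

View pics/crop6.png

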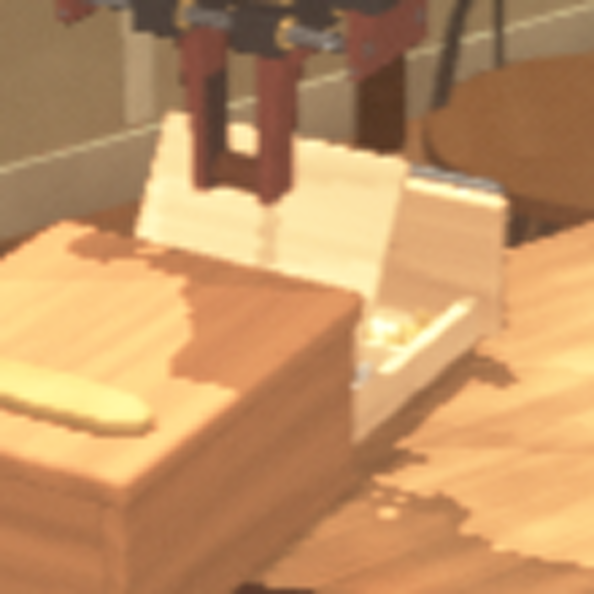

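Run:
```python
from h import *
c=camera_info('scene');Rm=R.from_quat(c['attitude']).as_matrix()
def proj(a,b,z):
    w=np.r_[C+a*o+b*yy,z];q=Rm.T@(w-c['eye']);return c['fx']*q[0]/q[2]+c['cx'],c['fy']*q[1]/q[2]+c['cy']
cr=lambda uv:(round((uv[0]-270)*5.4),round((uv[1]-180)*5.4))
print('check chest top corner front (356,290),(65,222):',cr(proj(104,84,107)),cr(proj(104,-84,107)))
print('panel top inner corner meas ~(505,205):',cr(proj(248.5,75.5,89)))
for t in range(52,68,3):
    x=np.radians(t)
    for f in (3,-4): print(t,[cr(proj(116.5+115*np.cos(x)-f*np.sin(x),b-2.5,40+115*np.sin(x)+f*np.cos(x))) for b in (-67,67)])
```

```text
check chest top corner front (356,290),(65,222): (372, 279) (64, 206)
panel top inner corner meas ~(505,205): (496, 200)
52 [(177, 107), (418, 159)]
52 [(183, 111), (423, 163)]
55 [(172, 104), (413, 156)]
55 [(178, 107), (418, 159)]
58 [(166, 101), (408, 153)]
58 [(173, 104), (414, 156)]
61 [(161, 99), (403, 151)]
61 [(167, 101), (409, 153)]
64 [(155, 98), (398, 150)]
64 [(162, 99), (404, 151)]
67 [(149, 97), (392, 149)]
67 [(156, 98), (398, 150)]
```

Three angle estimates (knob arc 59°, plane fit 56–57°, edge corners about 57°) are all inside the tolerance. The bar at o≈311 and the panel's inner face at 248.5 have not moved. I'll nudge a little and settle.

{"name": "move_arm", "arguments": {"moves": "0.2 0 0 0 0 0 15; 0 0 0 0 0 0 15; 0 0 0 0 0 0 15; 0 0 0 0 0 0 15; 0 0 0 0 0 0 15"}}

```text
clock: 10.03
tool_pos: [478.2, 135.0, 147.1]
ee_rot: [0.549, 0.836, -0.003, 0.0]
wrist_force: [-8.5, -7.3, 6.1]
opening: 25.7
```

{"name": "move_arm", "arguments": {"moves": "0 0 0 0 0 0 15; 0 0 0 0 0 0 15; 0 0 0 0 0 0 15; 0 0 0 0 0 0 15; 0 0 0 0 0 0 15"}}

```text
clock: 10.45
tool_pos: [478.2, 135.0, 147.1]
ee_rot: [0.549, 0.836, -0.003, 0.0]
wrist_force: [-8.9, -7.9, 6.3]
opening: 25.8
```

Run:
```python
from h import *
s=observe();print(s['tool_pos'],s['wrist_force'],s['opening'],abs(s['joint_velocities']).max());q=s['tool_pos'][:2]-C;print(q@o,q@yy,'F along o',s['wrist_force'][:2]@o)
t,d=get_image('top');P=pts('top',d);a=(P[...,:2]-C)@o;b=(P[...,:2]-C)@yy
w=(d>0)&(a>285)&(a<330)&(abs(b)<60)&(P[...,2]>55)&(P[...,2]<100);print('bar',a[w].mean(),w.sum())
t0=np.load('pics/top0.npy').astype(int);print('bystander diff',[abs(t[y-12:y+12,x-12:x+12].astype(int)-t0[y-12:y+12,x-12:x+12]).mean().round(1) for x,y in [(174,217),(167,251),(257,255),(424,217),(475,255)]])
s2=observe();print(s2['tool_pos']-s['tool_pos'])
im,d=get_image('scene');cv2.imwrite('pics/scene7.png',im[:,:,::-1])
```

```text
[478.22838094 134.98244406 147.09956242] [-8.85460204 -7.9203791   6.2677322 ] 25.776170787345553 0.0029659290805444756
131.11911630729065 -1.1432333496801033 F along o 3.71886412935264
bar 310.64673038261304 25
bystander diff [np.float64(11.0), np.float64(10.1), np.float64(9.3), np.float64(9.8), np.float64(17.5)]
[-0.01379212 -0.0486729  -0.01528441]
```

View pics/scene7.png

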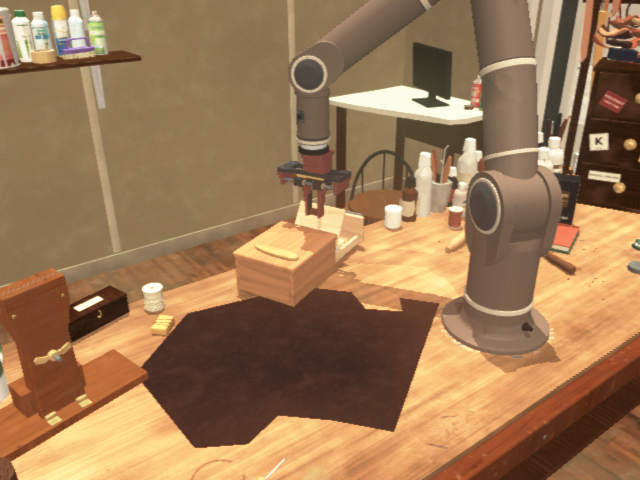

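The arm is still, the lid is held and the drawer bar is at 310.6. In the scene view the lid stands open in the gripper at (325,213), and the spool, wax, folder and pot are in place. I'm handing in.

Run:
```python
from bench import order
print(order.hand_in())
```

```text
the job is handed in; nothing more can be done
None
```

I pulled the drawer out to its stop, lifted the lid by its knob to about 60°, and handed the job in with the gripper still holding it. The clock stood at about 10.5 s of the 45 s allowed. The hand-in gives no verdict, so the figures below are my own measurements.

- **Drawer:** pulling on at the stop gave no more travel and about 39 N. The bar's axis was last measured 311 mm from the chest centre, which is where it should be at the stop. The wrist-camera measurement after letting go of the bar read 308 mm, about 3 mm less, within the calibration error.
- **Lid angle:** my estimates disagreed by about 3°. Before a final 2 mm nudge, the knob's arc gave 59°, the scene-depth plane fit 56–57° and the lid's edge corners about 57°. After the nudge it should be about 58–60°, inside the 52–68° allowed; I did not refit the plane afterwards.
- **Grip and steadiness:** the fingers closed to 25.8 mm on the 26 mm knob with a 28 N squeeze. The arm was at rest, drifting less than 0.1 mm between the last readings.
- **Bystanders:** none looks moved in the images. I checked this by eye and a rough picture difference. The mallet is partly hidden behind the arm in the last views.

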